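# Bring the crock round on the topping carousel and lock it

## Robot

A 7-joint arm with a two-finger parallel gripper is mounted at the origin on the work surface. World frame = base frame: x ahead of the robot, y to its left, z up, the work surface at z = 0. Lengths are in mm, angles in rad, forces in N, time in s.
With the tool pointing down it reaches from about 425 to 925 mm from the base axis. Payload 6.8 kg.
Tool frame: the origin (TCP) lies on the centre line of the jaws, within the pads' length; the fingertips stand 19 mm ahead of it and the grasp point (between the pads) is the TCP (tips_ahead is the distance from the TCP to the fingertips, in mm); z points along the fingers, y is the line along which they close (so a half turn about z gives the same grasp; the last joint's range is limited). The gripper opens to 88 mm and grips with 3 to 60 N. Pads are 20 mm wide; open, the fingers measure 115 mm over their backs; the gripper's body (75 mm by 178 mm) begins 61 mm behind the grasp point.
Start: joints at [-0.108, 0.477, 0.022, 1.555, -0.011, 1.109, -0.083], TCP at [675.016, 0.007, 241.664] pointing down, gripper open.
Joint ranges: [-2.96, 2.96], [-0.34, 2.1], [-1.41, 1.46], [0.24, 2.44], [-1.37, 4.51], [0.17, 1.92], [-2.96, 2.96]. Speed limits (rad/s): [2.39, 2.39, 3.14, 3.14, 3.14, 3.14, 3.14].

## Interface

Orientations are given as a 3x3 rotation matrix whose columns are the frame's x, y, z axes.
In Python, from plant import get_obs, grab_frame, camera_params, close_job, outline_of, landmark_of, tips_ahead gives the robot as it stands. The module is installed in compiled form; this text tells all that it offers.
- The arm moves only by the tool arm_command, never from a script. Its argument "commands" is a list of rows, each an object with "travel": the shift along the tool's x, y, z in m, a list of three; "turn": the turn about the tool's z in degrees; "hand": the finger opening in m, from 0 to 0.0878. A call has 1 to 20 rows; each row is the pose to reach, as a shift and turn from the pose commanded when the call began, along the tool's axes at that moment; what a row does not reach only later rows make up. A row lasts 1/10 s, in which the tool goes at most 50 mm and 8.59 degrees, less where a joint would pass 70% of its speed; a pose out of reach is approached as far as the arm can. A call with a gripper value outside its range is refused whole. The fingers move at their own pace and stop on an object; the grip force is fixed at half the most. Time passes only in rows, so rows that repeat a pose let the fingers close. It gives the time, the measured TCP pose, the force and the opening at its end, in the units of the state.
- get_obs(): the state, without advancing time (a new reading comes with each control period).
- grab_frame(name): name is "scene" or "side" or "wrist"; returns the picture (400x640x3 uint8, blue, green, red); there is no depth.
- camera_params(name): a dict with "fovy" (degrees; the focal length in pixels is half the picture's height over the tangent of half this angle, whatever the lens; pixels are square), "cx", "cy" (the principal point, pixels), "cam_to_world" (4x4, takes a point from camera to world coordinates); the wrist camera has in their place "hand_eye" (4x4, takes a point from camera to tool coordinates, whose origin is the TCP and whose axes are the flange's). Camera axes: x right, y down, z forward; pixel columns grow to the right and rows downward; lengths in mm; the calibration is good to about 2 mm. The wrist camera is an equidistant fisheye: a pixel r from the principal point sees the ray r / f radians off the axis. A picture is of the moment at which its call begins: read the wrist's pose just before it. camera_params takes no time and is no camera call.
- close_job(): hands the job in, once; it reports no verdict.
Trained networks look in the newest picture that a camera, given by its name, has taken for a name from the list of things; names that differ only in an ending like _2 or _b are one class to them, and where a whole thing is asked for, a point or a joint stands for the part that bears it (a point fixed in the world has none). Each returns a list of dicts, best first, with "conf" (0 to 1); they miss things now and then, are a little off and sometimes report something else, mostly with a low value. They report only what shows in the picture. A call takes as long as a camera call. They do not tell look-alikes from the thing itself.
- outline_of(camera, target): "mask" (400x640 bool, what is visible of it) and "rect" ([left, top, right, bottom] in pixels, round what is visible of it).
- landmark_of(camera, target): "position" ([column, row] in pixels: a listed point, or the origin of a listed thing).
The state is a dict: "t": time; "joints": joint angles; "joint_vel": joint speeds; "joint_efforts": joint torques, N m; "eef_pos": TCP position; "tool_rot": TCP orientation; "contact_force": force on the tool from outside, world axes, zero at the start; "ft_torque": the same for the moment, N m; "opening": opening from 0.0 (shut) to 1.0 (fully open).
Only numpy, scipy, OpenCV 4.12 (cv2) and the standard library are available. Lean on these libraries where they do the work, as an engineer would, in place of code of your own. Each camera call takes 0.05 s, during which the arm holds its last target. There are 200 camera calls.

## Task

The pizza maker needs the mushrooms: push the topping turntable round by its upright post until the tall white crock stands at the fixed steel pointer and the turntable rests in its spring stop. Then turn the lock knob clockwise as far as it goes, so that the bolt holds the turntable. Turn gently: all three pieces of ware must stay standing in their places on the turntable, and the things around it are to be left alone.

Things in the scene. Friction and masses are not known exactly. Their poses are not given: they have to be found in the camera images.
- carousel: Fixed steel base. Origin: on the table under the turntable's upright axis. Its x axis points from there to the fixed pointer (steel block 64 mm high with a wedge aimed at the turntable, 179 to 221 mm from the axis), its y axis to the lock block (steel, 70 x 70 mm, 45 mm high, centre 245 mm from the axis) that carries the knob and a brass bolt which slides towards the turntable. z up.
- turntable: Round wooden board, 320 mm across. Origin on its upright axis, 34 mm above the table (its underside; top at 52 mm). Three ware places, 110 mm from the axis, at -60, 0, +60 degrees from its x axis. Spring stops where its yaw from the carousel's is -60, 0, +60 degrees; each puts one place at the pointer and pulls in within 5 degrees. 2 to 4 N at the post turn it. Starts within 20 degrees of 0.
- turntable_post (a point): Top of the round upright steel post by which the turntable is turned: 22 mm thick at its waist, 26 mm over its upper 28 mm (the grip), 84 mm high above the board (top 136 mm above the table), 110 mm from the axis, across the axis from the middle place on the turntable's -x axis.
- pointer_place (a point): Point on the level of the board's top, 110 mm from the axis towards the pointer: where the middle of the ware stands when it is at the pointer. Fixed to the carousel base.
- lock_knob (a joint): Angle (rad) of the lock knob, 0 fully open to 1.4 fully locked, growing clockwise from above. Starts between 0 and 0.25. It drives a bolt that enters a slot in the turntable's ring, which is only possible in a stop; elsewhere the knob jams at about 0.6.
- lock_knob_grip (a point): Point on the knob's upright axis at the height to grip, 82 mm above the table. Black knob: a 56 mm disc carrying a bar 53 mm long, 14 mm thick, 32 mm high (top 89 mm above the table). At joint 0 the bar lies along the carousel's x axis; it turns with the knob. The point's x axis lies along the bar.
- crock: The tall straight-sided open white ceramic pot with mushrooms in it, 68 mm across, 95 mm high, loose on the turntable, in one of the two outer places. Origin: centre of its underside, z up.
- wide_bowl: Flared white ceramic bowl with cherry tomatoes, 86 mm across the rim, 40 mm high, loose on the turntable's middle place. Origin: centre of its underside.
- ramekin: Low straight-sided white ceramic dish with olives, 68 mm across, 42 mm high, loose on the turntable in the outer place that the crock does not take. Origin: centre of its underside.
- oil_bottle: Bystander: green glass bottle, 60 mm across, 200 mm high, origin at the centre of its underside.
- rolling_pin: Bystander: wooden rolling pin, 300 mm long, lying along its x axis in a low wooden rest, 60 mm high in all. Origin: middle, on the table.
- pepper_mill: Bystander: dark turned wooden pepper mill, 56 mm across, 128 mm high, origin at the centre of its underside.
Things that resemble listed ones, but are neither listed nor needed, are in the scene too. What is shaped like the wide_bowl but purple is not meant.

How it is judged (in metres and radians):
On the way, in this order (a step that is already met when the one before it is completed fails the run):
1. the turntable rests in the stop that puts the crock at the pointer (horizontal distance between crock and pointer_place below 0.022 m and x of turntable_post in the frame of carousel between -0.06 and -0.05 m and angular speed of turntable below 0.1 rad/s), for 0.2 s.
2. with the crock there, the lock knob is turned home (horizontal distance between crock and pointer_place below 0.022 m and x of turntable_post in the frame of carousel between -0.06 and -0.05 m and value of joint lock_knob above 1.25 rad), for 0.2 s.
At the end, for the whole second after the job is handed in: The crock is within 22 mm of the place at the pointer, the turntable at rest within 0.05 rad of that stop, the knob beyond 1.25 of 1.4 rad, and all three pieces of ware stand upright (0.15 rad) on the board, bowl and ramekin centred within 145 mm of the axis (all of step 2 and angular speed of turntable below 0.05 rad/s and z of crock in the frame of carousel between 0.044 and 0.06 m and z of wide_bowl in the frame of carousel between 0.044 and 0.06 m and z of ramekin in the frame of carousel between 0.044 and 0.06 m and horizontal distance between each of wide_bowl, ramekin and carousel below 0.145 m and angle between each of crock, wide_bowl, ramekin's own z axis and vertical below 0.15 rad and linear speed of crock below 0.02 m/s); the robot touches nothing.
It fails at once if a piece of ware is tipped (angle between any of crock, wide_bowl, ramekin's own z axis and vertical above 0.4 rad).
It fails at once if a piece of ware is lifted off the turntable (z of any of crock, wide_bowl, ramekin in the frame of carousel above 0.08 m).
It fails at once if a bystander is moved by more than 30 mm or tipped (distance of any of oil_bottle, rolling_pin, pepper_mill from where it was at the start of the episode above 0.03 m or angle between any of oil_bottle, rolling_pin, pepper_mill's own z axis and vertical above 0.4 rad).
It also fails if it takes over 46 s, if anything falls off the work surface, if the arm or the gripper's body presses on something with over 40 N, if the wrist force passes 120 N, or if a joint passes its speed limit or range.

## Working session

There is one attempt and no reset: what is moved stays moved. The work goes in short steps, Python scripts to look and compute and a tool call to move; the robot and the scene stay as the last step left them, time stands still between calls to the robot, and variables do not carry over. Pictures are saved under pics/ and viewed, on a budget of 10 in all, crops included, one or two more only if the job needs it, and the job is handed in when it is done.

Besides the shell and the picture viewer there is one more tool, called as name(argument=value, ...) on one line, values as JSON. arm_command: Moves the arm, as the interface text tells. Its arguments: {"type":"object","properties":{"commands":{"type":"array","items":{"type":"object","properties":{"travel":{"type":"array","items":{"type":"number"}},"turn":{"type":"number"},"hand":{"type":"number"}}}}},"required":["commands"]}

```bash
mkdir -p pics; cat > h.py <<'E'
import numpy as np,cv2
from plant import *
def ray(cam,px):
    p=camera_params(cam);f=200/np.tan(np.radians(p["fovy"])/2)
    d=np.array([(px[0]-p["cx"])/f,(px[1]-p["cy"])/f,1.])
    T=np.array(p["cam_to_world"]) if "cam_to_world" in p else None
    if T is None:
        r=np.hypot(d[0],d[1]);k=np.sin(r)/max(r,1e-9);d=np.array([d[0]*k,d[1]*k,np.cos(r)])
        o=get_obs();W=np.eye(4);W[:3,:3]=o["tool_rot"];W[:3,3]=o["eef_pos"];T=W@np.array(p["hand_eye"])
    return T[:3,3],T[:3,:3]@d
def atz(cam,px,z):
    o,d=ray(cam,px);return (o+d*(z-o[2])/d[2])[:2]
E
python3 - <<'E'
from h import *
a=grab_frame("scene");b=grab_frame("side");cv2.imwrite("pics/scene.png",a);cv2.imwrite("pics/side.png",b)
Z=dict(carousel=0,turntable=34,turntable_post=136,pointer_place=52,lock_knob_grip=82,crock=52,wide_bowl=52,ramekin=52,oil_bottle=0,rolling_pin=0,pepper_mill=0)
for c in("scene","side"):
  for n,z in Z.items():
    for r in landmark_of(c,n)[:3]: print(c,n,np.round(r["position"]),round(r["conf"],2),np.round(atz(c,r["position"],z)))
o=get_obs();print(o["t"],o["tool_rot"],o["eef_pos"]);print(camera_params("wrist"))
E
```

```text
scene turntable [335. 211.] 0.8 [559.  16.]
scene turntable_post [324. 177.] 0.97 [485.  -5.]
scene lock_knob_grip [404. 200.] 0.45 [617. 246.]
scene crock [365. 215.] 0.83 [627. 104.]
scene wide_bowl [262. 281.] 0.92 [ 822. -278.]
scene wide_bowl [245. 236.] 0.77 [ 625. -306.]
scene wide_bowl [460. 210.] 0.65 [685. 430.]
scene ramekin [324. 175.] 0.72 [364.  30.]
scene ramekin [315. 226.] 0.63 [638. -76.]
scene oil_bottle [207. 236.] 0.77 [ 537. -432.]
scene oil_bottle [336. 214.] 0.52 [541.  25.]
scene rolling_pin [458. 210.] 0.78 [634. 468.]
scene rolling_pin [408. 199.] 0.7 [525. 316.]
scene rolling_pin [350. 231.] 0.68 [638.  47.]
scene pepper_mill [214. 189.] 0.57 [ 274. -394.]
side turntable_post [294. 201.] 0.73 [450.  -8.]
side lock_knob_grip [323. 206.] 0.73 [542. -27.]
side lock_knob_grip [305. 150.] 0.61 [615. 266.]
side crock [322. 179.] 0.88 [612. 118.]
side crock [303. 148.] 0.42 [624. 309.]
side wide_bowl [367. 279.] 0.8 [ 542. -319.]
side wide_bowl [349. 187.] 0.75 [681.  39.]
side wide_bowl [418. 254.] 0.58 [ 729. -315.]
side ramekin [355. 213.] 0.66 [640. -79.]
sid
[... 166 characters left out ...]
62 [654. 361.]
side pepper_mill [294. 348.] 0.58 [ 272. -386.]
1.2 [[-1.52810965e-05  9.99999999e-01  3.04674715e-05]
 [ 9.99999999e-01  1.52802304e-05  2.84273091e-05]
 [ 2.84268435e-05  3.04679059e-05 -9.99999999e-01]] [6.75030150e+02 2.87983485e-02 2.41661575e+02]
{'fovy': 65.70646984690485, 'cx': 317.7228367028403, 'cy': 195.90209994135992, 'hand_eye': array([[ 3.39255802e-04, -9.64464686e-01, -2.64211571e-01,
         7.18920285e+01],
       [ 9.99999880e-01,  2.33691740e-04,  4.30974048e-04,
         1.46691676e+00],
       [-3.53915188e-04, -2.64211686e-01,  9.64464649e-01,
        -1.43445320e+02],
       [ 0.00000000e+00,  0.00000000e+00,  0.00000000e+00,
         1.00000000e+00]])}
```

View pics/scene.png

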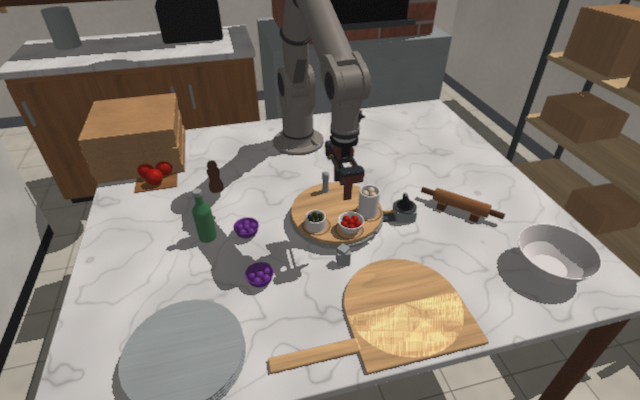

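View pics/side.png

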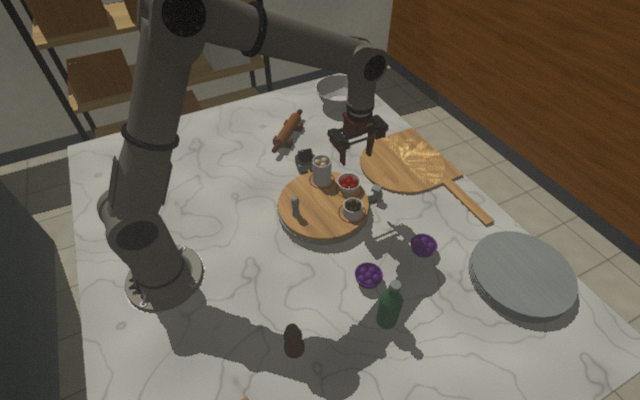

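Scene: white bowl (350,224), crock (368,203), ramekin (315,220), post (324,180), knob (404,207), pointer (345,254). The purple bowls (246,228) and (260,274) are decoys, since they stand off the board. The crock is on the knob side, so the turntable has to go clockwise by about 75°. Next I'll take a look from above with the wrist camera.

arm_command(commands=[{"travel": [0.015, -0.03, -0.025], "turn": 0, "hand": 0.05}, {"travel": [0.03, -0.065, -0.05], "turn": 0, "hand": 0.05}, {"travel": [0.045, -0.1, -0.075], "turn": 0, "hand": 0.05}, {"travel": [0.05, -0.115, -0.09], "turn": 0, "hand": 0.05}, {"travel": [0.05, -0.115, -0.09], "turn": 0, "hand": 0.05}, {"travel": [0.05, -0.115, -0.09], "turn": 0, "hand": 0.05}])

```text
t: 1.8
eef_pos: [560.3, 49.8, 331.8]
tool_rot: [[-0.0, 1.0, 0.001], [1.0, 0.0, -0.0], [-0.0, 0.001, -1.0]]
contact_force: [0.5, -0.4, -0.0]
opening: 0.573
```

```bash
python3 - <<'E'
from h import *
a=grab_frame("wrist");cv2.imwrite("pics/w1.png",a);o=get_obs();print(o["eef_pos"],o["t"])
Z=dict(carousel=0,turntable=34,turntable_post=136,pointer_place=52,lock_knob_grip=82,crock=52,wide_bowl=52,ramekin=52)
for c in("wrist",):
  for n,z in Z.items():
    for r in landmark_of(c,n)[:3]: print(c,n,np.round(r["position"]),round(r["conf"],2),np.round(atz(c,r["position"],z)))
m=outline_of("wrist","lock_knob")
for r in m[:2]: print(r["rect"],r["conf"])
E
```

```text
[560.34260592  49.43926232 330.99067081] 1.85
wrist carousel [318. 185.] 0.19 [562.   8.]
wrist turntable [318. 186.] 0.97 [562.  16.]
wrist turntable_post [235. 206.] 0.58 [464.  16.]
wrist lock_knob_grip [356.  11.] 0.94 [610. 256.]
wrist crock [356. 118.] 0.79 [613. 115.]
wrist crock [368. 249.] 0.61 [637. -77.]
wrist wide_bowl [316. 334.] 0.98 [ 558. -245.]
wrist wide_bowl [398. 178.] 0.71 [676.  33.]
wrist ramekin [355. 117.] 0.5 [613. 116.]
[332.0, 0.0, 376.8, 36.8] 0.66
```

View pics/w1.png

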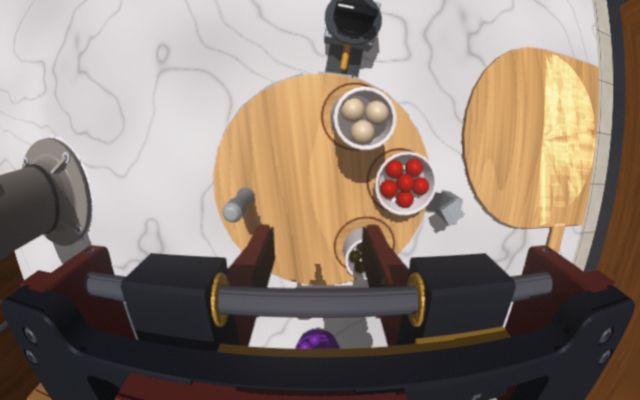

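The wrist view shows crock (365,118), white bowl (405,183), ramekin (362,252), post top (233,211), pointer (447,208) and knob (352,15). Together these put the axis near (568,17), the turntable's world yaw near +6° and the carousel's near −10°. The rotation needed is therefore about −76°. I'm moving above the post with the jaws tangential.

arm_command(commands=[{"travel": [-0.004, -0.01, 0.014], "turn": -8, "hand": 0.06}, {"travel": [-0.008, -0.02, 0.028], "turn": -16, "hand": 0.06}, {"travel": [-0.012, -0.03, 0.042], "turn": -24, "hand": 0.06}, {"travel": [-0.016, -0.04, 0.056], "turn": -32, "hand": 0.06}, {"travel": [-0.02, -0.05, 0.07], "turn": -40, "hand": 0.06}, {"travel": [-0.024, -0.06, 0.084], "turn": -48, "hand": 0.06}, {"travel": [-0.028, -0.07, 0.098], "turn": -56, "hand": 0.06}, {"travel": [-0.032, -0.08, 0.11], "turn": -64, "hand": 0.06}, {"travel": [-0.036, -0.09, 0.12], "turn": -72, "hand": 0.06}, {"travel": [-0.04, -0.095, 0.13], "turn": -80, "hand": 0.06}, {"travel": [-0.042, -0.098, 0.135], "turn": -88, "hand": 0.06}, {"travel": [-0.044, -0.101, 0.14], "turn": -96, "hand": 0.06}, {"travel": [-0.044, -0.101, 0.14], "turn": -96, "hand": 0.06}, {"travel": [-0.044, -0.101, 0.14], "turn": -96, "hand": 0.06}])

```text
t: 3.7
eef_pos: [459.3, 6.0, 191.8]
tool_rot: [[-0.995, -0.1, 0.0], [-0.1, 0.995, 0.0], [-0.0, 0.0, -1.0]]
contact_force: [-0.2, -0.1, -0.1]
opening: 0.684
```

```bash
python3 - <<'E'
from h import *
a=grab_frame("wrist");cv2.imwrite("pics/w2.png",a);o=get_obs();print(o["eef_pos"],o["t"],o["joints"],np.round(o["tool_rot"],3).tolist())
Z=dict(turntable=34,turntable_post=136,lock_knob_grip=82,crock=52,wide_bowl=52,ramekin=52)
for n,z in Z.items():
    for r in landmark_of("wrist",n)[:2]: print(n,np.round(r["position"]),round(r["conf"],2),np.round(atz("wrist",r["position"],z)))
E
```

```text
[459.4429088    6.12813748 191.98068757] 3.75 [ 0.03452323  0.19428822 -0.20534714  2.09338085  0.05195555  0.85787813
  1.47103823] [[-0.995, -0.101, 0.001], [-0.101, 0.995, 0.0], [-0.001, 0.0, -1.0]]
turntable [317. 279.] 0.89 [568.  16.]
turntable_post [320. 209.] 0.65 [453.   6.]
crock [400. 326.] 0.68 [616. 120.]
wide_bowl [ 97. 225.] 0.75 [ 529. -252.]
```

View pics/w2.png

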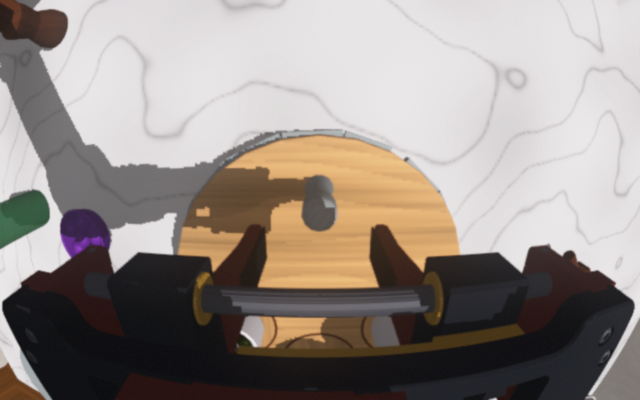

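The post top is at (320,214) in the wrist view, under the TCP to within 3 mm, and the axis (568,16) agrees. I'll lower over the grip and cage the post loosely.

arm_command(commands=[{"travel": [0.001, 0, 0.02], "turn": 0, "hand": 0.06}, {"travel": [0.002, 0, 0.04], "turn": 0, "hand": 0.06}, {"travel": [0.002, 0, 0.06], "turn": 0, "hand": 0.06}, {"travel": [0.002, 0, 0.073], "turn": 0, "hand": 0.06}, {"travel": [0.002, 0, 0.073], "turn": 0, "hand": 0.05}, {"travel": [0.002, 0, 0.073], "turn": 0, "hand": 0.04}, {"travel": [0.002, 0, 0.073], "turn": 0, "hand": 0.031}, {"travel": [0.002, 0, 0.073], "turn": 0, "hand": 0.031}, {"travel": [0.002, 0, 0.073], "turn": 0, "hand": 0.031}])

```text
t: 4.95
eef_pos: [457.4, 5.8, 119.3]
tool_rot: [[-0.995, -0.104, 0.001], [-0.104, 0.995, 0.0], [-0.001, -0.0, -1.0]]
contact_force: [0.1, -0.3, 0.6]
opening: 0.356
```

arm_command(commands=[{"travel": [0, 0.001, 0], "turn": 0.5, "hand": 0.031}, {"travel": [-0.0001, 0.0038, 0], "turn": 2, "hand": 0.031}, {"travel": [-0.0003, 0.0077, 0], "turn": 4, "hand": 0.031}, {"travel": [-0.0006, 0.0115, 0], "turn": 6, "hand": 0.031}, {"travel": [-0.0011, 0.0153, 0], "turn": 8, "hand": 0.031}, {"travel": [-0.0017, 0.0191, 0], "turn": 10, "hand": 0.031}, {"travel": [-0.0024, 0.0229, 0], "turn": 12, "hand": 0.031}, {"travel": [-0.0033, 0.0266, 0], "turn": 14, "hand": 0.031}, {"travel": [-0.0043, 0.0303, 0], "turn": 16, "hand": 0.031}, {"travel": [-0.0054, 0.034, 0], "turn": 18, "hand": 0.031}, {"travel": [-0.0066, 0.0376, 0], "turn": 20, "hand": 0.031}, {"travel": [-0.008, 0.0412, 0], "turn": 22, "hand": 0.031}, {"travel": [-0.0095, 0.0447, 0], "turn": 24, "hand": 0.031}, {"travel": [-0.0111, 0.0482, 0], "turn": 26, "hand": 0.031}, {"travel": [-0.0129, 0.0516, 0], "turn": 28, "hand": 0.031}, {"travel": [-0.0147, 0.055, 0], "turn": 30, "hand": 0.031}, {"travel": [-0.0157, 0.0566, 0], "turn": 31, "hand": 0.031}, {"travel": [-0.0167, 0.0583, 0], "turn": 32, "hand": 0.031}, {"travel": [-0.0167, 0.0583, 0], "turn": 32, "hand": 0.031}])

```text
t: 6.85
eef_pos: [467.6, 65.6, 118.7]
tool_rot: [[-0.899, 0.439, -0.0], [0.439, 0.899, -0.0], [-0.0, -0.0, -1.0]]
contact_force: [-0.1, -0.4, -0.5]
opening: 0.349
```

```bash
python3 - <<'E'
from h import *
a=grab_frame("side");b=grab_frame("scene");cv2.imwrite("pics/s3.png",np.hstack([a[110:290,230:450],b[130:310,250:470]]).repeat(2,0).repeat(2,1)[:, :880]) 
i=cv2.imread("pics/s3.png");cv2.imwrite("pics/s3.png",cv2.resize(i,(800,327)))
for c in("side","scene"):
  for n in("crock","wide_bowl","ramekin"):
    for r in landmark_of(c,n)[:2]: print(c,n,np.round(r["position"]),round(r["conf"],2),np.round(atz(c,r["position"],52)))
o=get_obs();print(o["t"],o["eef_pos"],o["contact_force"])
E
```

```text
side crock [338. 183.] 0.74 [656.  73.]
side wide_bowl [366. 280.] 0.9 [ 537. -320.]
side wide_bowl [420. 254.] 0.59 [ 733. -317.]
side ramekin [340. 225.] 0.9 [ 570. -102.]
scene crock [360. 226.] 0.84 [673.  68.]
scene crock [305. 217.] 0.19 [584. -98.]
scene wide_bowl [330. 229.] 0.77 [664. -31.]
scene wide_bowl [258. 282.] 0.74 [ 821. -292.]
scene ramekin [306. 215.] 0.9 [575. -92.]
7.25 [467.52150947  65.41415932 118.6644457 ] [-0.1417357   0.55071532  0.68842325]
```

View pics/s3.png

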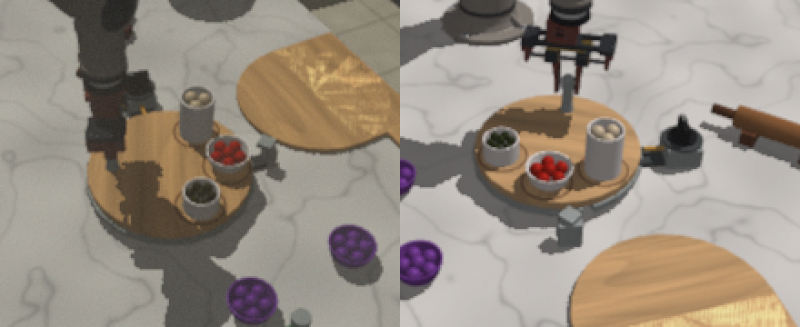

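The ware has followed, with the crock at 29° world, and all three pieces stand in their rings. About 43° remain.

arm_command(commands=[{"travel": [0, 0.001, 0], "turn": 0.5, "hand": 0.031}, {"travel": [-0.0001, 0.0038, 0], "turn": 2, "hand": 0.031}, {"travel": [-0.0003, 0.0077, 0], "turn": 4, "hand": 0.031}, {"travel": [-0.0006, 0.0115, 0], "turn": 6, "hand": 0.031}, {"travel": [-0.0011, 0.0153, 0], "turn": 8, "hand": 0.031}, {"travel": [-0.0017, 0.0191, 0], "turn": 10, "hand": 0.031}, {"travel": [-0.0024, 0.0229, 0], "turn": 12, "hand": 0.031}, {"travel": [-0.0033, 0.0266, 0], "turn": 14, "hand": 0.031}, {"travel": [-0.0043, 0.0303, 0], "turn": 16, "hand": 0.031}, {"travel": [-0.0054, 0.034, 0], "turn": 18, "hand": 0.031}, {"travel": [-0.0066, 0.0376, 0], "turn": 20, "hand": 0.031}, {"travel": [-0.008, 0.0412, 0], "turn": 22, "hand": 0.031}, {"travel": [-0.0095, 0.0447, 0], "turn": 24, "hand": 0.031}, {"travel": [-0.0111, 0.0482, 0], "turn": 26, "hand": 0.031}, {"travel": [-0.0129, 0.0516, 0], "turn": 28, "hand": 0.031}, {"travel": [-0.0147, 0.055, 0], "turn": 30, "hand": 0.031}, {"travel": [-0.0167, 0.0583, 0], "turn": 32, "hand": 0.031}, {"travel": [-0.0188, 0.0615, 0], "turn": 34, "hand": 0.031}, {"travel": [-0.0199, 0.0631, 0], "turn": 35, "hand": 0.031}, {"travel": [-0.021, 0.0647, 0], "turn": 36, "hand": 0.031}])

```text
t: 9.25
eef_pos: [514.4, 114.4, 118.5]
tool_rot: [[-0.468, 0.884, -0.001], [0.884, 0.468, -0.0], [0.0, -0.001, -1.0]]
contact_force: [-2.6, -1.3, 0.1]
opening: 0.353
```

arm_command(commands=[{"travel": [0, 0.0019, 0], "turn": 1, "hand": 0.031}, {"travel": [-0.0001, 0.0038, 0], "turn": 2, "hand": 0.031}, {"travel": [-0.0002, 0.0058, 0], "turn": 3, "hand": 0.031}, {"travel": [-0.0003, 0.0077, 0], "turn": 4, "hand": 0.031}, {"travel": [-0.0004, 0.0096, 0], "turn": 5, "hand": 0.031}, {"travel": [-0.0006, 0.0115, 0], "turn": 6, "hand": 0.031}, {"travel": [-0.0007, 0.0125, 0], "turn": 6.5, "hand": 0.031}, {"travel": [-0.0007, 0.0125, 0], "turn": 6.5, "hand": 0.035}, {"travel": [-0.0007, 0.0125, 0], "turn": 6.5, "hand": 0.045}, {"travel": [-0.0007, 0.0125, 0], "turn": 6.5, "hand": 0.055}, {"travel": [-0.0007, 0.0125, 0], "turn": 6.5, "hand": 0.062}, {"travel": [-0.0007, 0.0125, 0], "turn": 6.5, "hand": 0.062}, {"travel": [-0.0007, 0.0125, 0], "turn": 6.5, "hand": 0.062}])

```text
t: 10.55
eef_pos: [526.1, 119.7, 118.7]
tool_rot: [[-0.367, 0.93, 0.0], [0.93, 0.367, 0.0], [0.0, 0.0, -1.0]]
contact_force: [-0.2, 0.3, 0.0]
opening: 0.706
```

```bash
python3 - <<'E'
from h import *
b=grab_frame("scene");a=grab_frame("wrist")
cv2.imwrite("pics/s4.png",np.hstack([cv2.resize(b[160:280,270:430],(400,300)),cv2.resize(a,(400,250))[:,:] if 0 else cv2.copyMakeBorder(cv2.resize(a,(400,250)),0,50,0,0,0)]))
for c in("wrist","scene"):
  for n,z in dict(crock=52,wide_bowl=52,ramekin=52,turntable_post=136,lock_knob_grip=82).items():
    for r in landmark_of(c,n)[:2]: print(c,n,np.round(r["position"]),round(r["conf"],2),np.round(atz(c,r["position"],z)))
o=get_obs();print(o["t"],o["eef_pos"],o["contact_force"],o["tool_rot"][:,0],o["joints"][6])
E
```

```text
wrist turntable_post [326. 252.] 0.92 [527. 131.]
wrist lock_knob_grip [513.  86.] 0.78 [611. 258.]
scene crock [340. 233.] 0.88 [691.  -4.]
scene wide_bowl [261. 280.] 0.97 [ 819. -282.]
scene wide_bowl [310. 221.] 0.61 [608. -87.]
scene ramekin [309. 200.] 0.84 [498. -63.]
scene ramekin [404. 202.] 0.39 [594. 261.]
scene turntable_post [361. 182.] 0.7 [546. 111.]
scene lock_knob_grip [406. 200.] 0.59 [617. 253.]
11.15 [526.15284887 119.70852549 118.66238157] [-0.10372348 -0.93171399 -0.07830363] [-3.66461331e-01  9.30433282e-01 -7.29589682e-06] 0.07239362662072249
```

View pics/s4.png

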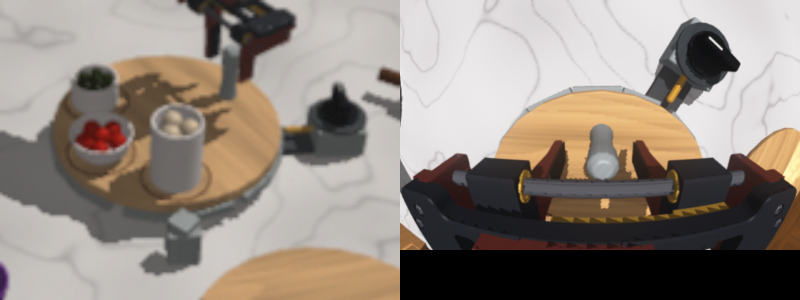

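The crock stands at the pointer and the post sits between the opened fingers at wrist (320,269). I'll lift off and check the angle and the knob from above.

arm_command(commands=[{"travel": [0, 0, -0.02], "turn": 0, "hand": 0.062}, {"travel": [0, 0, -0.05], "turn": 0, "hand": 0.062}, {"travel": [0.01, 0.01, -0.09], "turn": -8, "hand": 0.062}, {"travel": [0.02, 0.025, -0.13], "turn": -16, "hand": 0.062}, {"travel": [0.03, 0.04, -0.16], "turn": -24, "hand": 0.062}, {"travel": [0.03, 0.05, -0.19], "turn": -32, "hand": 0.062}, {"travel": [0.03, 0.06, -0.2], "turn": -40, "hand": 0.062}, {"travel": [0.03, 0.06, -0.2], "turn": -48, "hand": 0.062}, {"travel": [0.03, 0.06, -0.2], "turn": -52, "hand": 0.062}, {"travel": [0.03, 0.06, -0.2], "turn": -52, "hand": 0.062}, {"travel": [0.03, 0.06, -0.2], "turn": -52, "hand": 0.062}])

```text
t: 12.25
eef_pos: [570.9, 169.5, 318.5]
tool_rot: [[-0.958, 0.286, -0.0], [0.286, 0.958, -0.0], [0.0, -0.0, -1.0]]
contact_force: [0.2, 0.3, -0.5]
opening: 0.704
```

```bash
python3 - <<'E'
from h import *
a=grab_frame("wrist");cv2.imwrite("pics/w5.png",a);np.save("w5.npy",a)
for c in("wrist",):
  for n,z in dict(turntable=34,crock=52,wide_bowl=52,turntable_post=136,lock_knob_grip=82).items():
    for r in landmark_of(c,n)[:2]: print(c,n,np.round(r["position"]),round(r["conf"],2),np.round(atz(c,r["position"],z)))
o=get_obs();print(o["t"],o["eef_pos"],o["tool_rot"][:,0])
E
```

```text
wrist turntable [218. 195.] 0.93 [572.  15.]
wrist turntable [ 53. 234.] 0.57 [ 540. -382.]
wrist crock [232. 263.] 0.73 [676.   2.]
wrist crock [501. 150.] 0.63 [621. 443.]
wrist wide_bowl [ 88. 230.] 0.76 [ 555. -249.]
wrist wide_bowl [168. 236.] 0.61 [608. -84.]
wrist turntable_post [265. 153.] 0.9 [528. 124.]
wrist lock_knob_grip [393. 179.] 0.7 [609. 259.]
12.55 [570.92876145 169.64885574 318.59828564] [-9.58685023e-01  2.84469718e-01  7.43905465e-05]
```

View pics/w5.png

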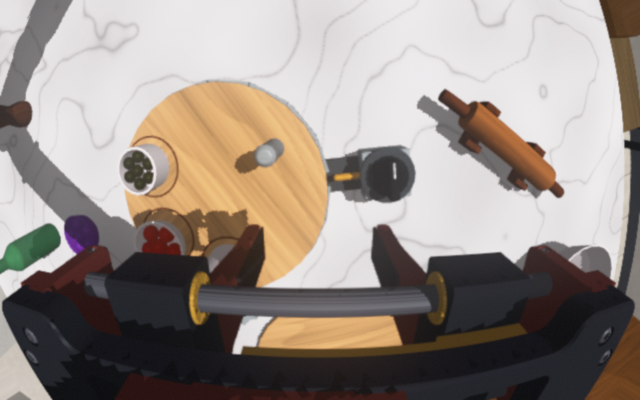

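The post gives a turntable yaw of about −69.6° against a stop of about −69.8°, so it is in the stop. Next is the bar angle on the knob at (390,175).

```bash
python3 - <<'E'
from h import *
a=np.load("w5.npy")[125:225,320:440];cv2.imwrite("pics/k.png",cv2.resize(a,None,fx=6,fy=6,interpolation=cv2.INTER_CUBIC))
E
```

```text
(no output)
```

View pics/k.png

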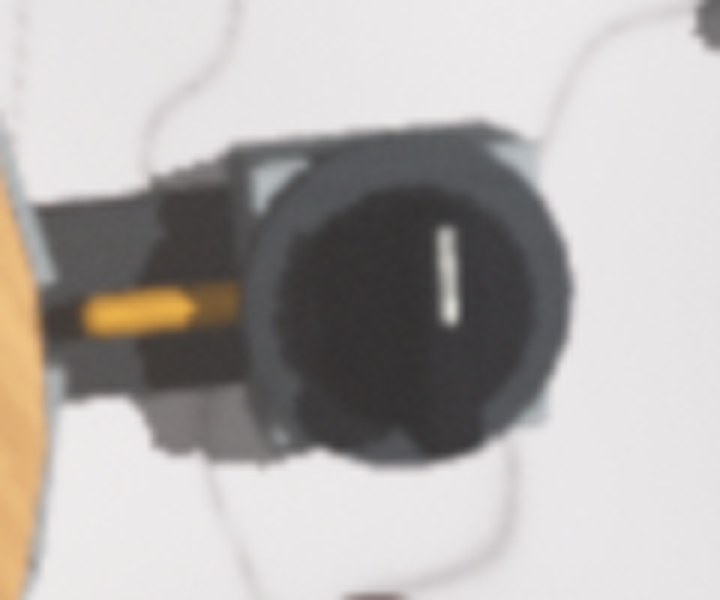

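```bash
python3 - <<'E'
from h import *
p=atz("wrist",(320+445/6,125+228/6),89);q=atz("wrist",(320+450/6,125+325/6),89);r=atz("wrist",(320+460/6,125+440/6),80)
print(p,q,r,np.degrees(np.arctan2(*(q-p)[::-1])))
o=get_obs();k=np.array([609.5,258.]);R=o["tool_rot"];print(R[:2,:2].T@(k-o["eef_pos"][:2]),o["joints"])
E
```

```text
[587.7460343 264.0644735] [608.10283607 260.32042006] [636.35797028 258.48147472] -10.421457828422133
[-11.84444359  95.67326814] [-0.33392515  0.28736284 -0.07507132  1.65397494  0.02280315  1.20120876
  0.8681735 ]
```

The bar lies at −10.4° world, so the knob is near 0 and its centre is about (609.5,259). Descending on it with the jaws across the bar.

arm_command(commands=[{"travel": [-0.004, 0.03, 0.03], "turn": -3, "hand": 0.062}, {"travel": [-0.008, 0.065, 0.06], "turn": -6, "hand": 0.06}, {"travel": [-0.0116, 0.0966, 0.1], "turn": -6, "hand": 0.055}, {"travel": [-0.0116, 0.0966, 0.14], "turn": -6, "hand": 0.05}, {"travel": [-0.0116, 0.0966, 0.17], "turn": -6, "hand": 0.05}, {"travel": [-0.0116, 0.0966, 0.2], "turn": -6, "hand": 0.05}, {"travel": [-0.0116, 0.0966, 0.22], "turn": -6, "hand": 0.05}, {"travel": [-0.0116, 0.0966, 0.2345], "turn": -6, "hand": 0.05}, {"travel": [-0.0116, 0.0966, 0.2345], "turn": -6, "hand": 0.05}, {"travel": [-0.0116, 0.0966, 0.2345], "turn": -6, "hand": 0.03}, {"travel": [-0.0116, 0.0966, 0.2345], "turn": -6, "hand": 0.02}, {"travel": [-0.0116, 0.0966, 0.2345], "turn": -6, "hand": 0.01}, {"travel": [-0.0116, 0.0966, 0.2345], "turn": -6, "hand": 0.01}, {"travel": [-0.0116, 0.0966, 0.2345], "turn": -6, "hand": 0.01}])

```text
t: 13.95
eef_pos: [609.8, 259.0, 84.7]
tool_rot: [[-0.983, 0.182, 0.001], [0.182, 0.983, 0.0], [-0.001, 0.0, -1.0]]
contact_force: [-0.5, -0.7, 3.3]
opening: 0.156
```

arm_command(commands=[{"travel": [0, 0, 0], "turn": 3, "hand": 0.01}, {"travel": [0, 0, 0], "turn": 7, "hand": 0.01}, {"travel": [0, 0, 0], "turn": 12, "hand": 0.01}, {"travel": [0, 0, 0], "turn": 17, "hand": 0.01}, {"travel": [0, 0, 0], "turn": 22, "hand": 0.01}, {"travel": [0, 0, 0], "turn": 27, "hand": 0.01}, {"travel": [0, 0, 0], "turn": 32, "hand": 0.01}, {"travel": [0, 0, 0], "turn": 37, "hand": 0.01}, {"travel": [0, 0, 0], "turn": 42, "hand": 0.01}, {"travel": [0, 0, 0], "turn": 42, "hand": 0.01}])

```text
t: 14.95
eef_pos: [609.6, 258.7, 84.7]
tool_rot: [[-0.608, 0.794, 0.0], [0.794, 0.608, -0.0], [-0.0, -0.0, -1.0]]
contact_force: [-1.2, -1.7, 5.4]
opening: 0.157
```

```bash
python3 -c "
from h import *
o=get_obs();print(o['t'],o['ft_torque'],o['contact_force'],o['tool_rot'][:,1],o['opening'])"
```

```text
14.95 [-0.3369668   0.30629907 -0.00402586] [-1.19885342 -1.65520063  5.37256239] [ 7.93960076e-01  6.07969896e-01 -4.61722343e-05] 0.15670376050882823
```

No jam at 42°, so I'll continue to the end stop.

arm_command(commands=[{"travel": [0, 0, 0], "turn": 4, "hand": 0.01}, {"travel": [0, 0, 0], "turn": 9, "hand": 0.01}, {"travel": [0, 0, 0], "turn": 14, "hand": 0.01}, {"travel": [0, 0, 0], "turn": 19, "hand": 0.01}, {"travel": [0, 0, 0], "turn": 24, "hand": 0.01}, {"travel": [0, 0, 0], "turn": 29, "hand": 0.01}, {"travel": [0, 0, 0], "turn": 33, "hand": 0.01}, {"travel": [0, 0, 0], "turn": 36, "hand": 0.01}, {"travel": [0, 0, 0], "turn": 36, "hand": 0.01}, {"travel": [0, 0, 0], "turn": 36, "hand": 0.01}, {"travel": [0, 0, 0], "turn": 36, "hand": 0.01}])

```text
t: 16.05
eef_pos: [609.3, 258.6, 84.7]
tool_rot: [[-0.028, 1.0, -0.001], [1.0, 0.028, -0.0], [-0.0, -0.001, -1.0]]
contact_force: [-2.9, -2.4, 6.0]
opening: 0.156
```

```bash
python3 -c "
from h import *
o=get_obs();print(o['t'],o['ft_torque'],o['contact_force'],o['tool_rot'][:,1],o['opening'])"
```

```text
16.05 [-0.48379832  0.61091239 -0.06406952] [-2.93724035 -2.36332273  6.01071287] [ 9.99595031e-01  2.84495577e-02 -6.29081926e-04] 0.15621692171357107
```

arm_command(commands=[{"travel": [0, 0, 0], "turn": 1.5, "hand": 0.01}, {"travel": [0, 0, 0], "turn": 3, "hand": 0.01}, {"travel": [0, 0, 0], "turn": 3, "hand": 0.01}, {"travel": [0, 0, 0], "turn": 3, "hand": 0.01}])

```text
t: 16.45
eef_pos: [609.3, 258.6, 84.7]
tool_rot: [[0.022, 1.0, -0.001], [1.0, -0.022, -0.001], [-0.001, -0.001, -1.0]]
contact_force: [-2.3, -2.5, 6.2]
opening: 0.161
```

arm_command(commands=[{"travel": [0, 0, 0], "turn": -2, "hand": 0.014}, {"travel": [0, 0, 0], "turn": -2, "hand": 0.03}, {"travel": [0, 0, 0], "turn": -2, "hand": 0.05}, {"travel": [0, 0, 0], "turn": -2, "hand": 0.05}, {"travel": [0, 0, -0.02], "turn": -2, "hand": 0.05}, {"travel": [0, 0, -0.05], "turn": -2, "hand": 0.05}, {"travel": [0, 0, -0.09], "turn": -2, "hand": 0.05}, {"travel": [-0.02, 0, -0.13], "turn": -2, "hand": 0.05}, {"travel": [-0.05, 0, -0.17], "turn": -2, "hand": 0.05}, {"travel": [-0.08, 0, -0.2], "turn": -2, "hand": 0.05}, {"travel": [-0.1, 0, -0.22], "turn": -2, "hand": 0.05}, {"travel": [-0.1, 0, -0.22], "turn": -2, "hand": 0.05}, {"travel": [-0.1, 0, -0.22], "turn": -2, "hand": 0.05}])

```text
t: 17.75
eef_pos: [606.8, 159.5, 303.9]
tool_rot: [[-0.009, 1.0, 0.0], [1.0, 0.009, 0.001], [0.001, 0.0, -1.0]]
contact_force: [-0.3, 0.4, -0.2]
opening: 0.569
```

```bash
python3 - <<'E'
from h import *
a=grab_frame("wrist");b=grab_frame("side");cv2.imwrite("pics/w6.png",np.hstack([a[:300,100:540],cv2.resize(b[120:260,240:410],(360,300))]));np.save("w6.npy",a)
for c in("wrist","side"):
  for n,z in dict(turntable=34,crock=52,wide_bowl=52,ramekin=52,turntable_post=136,lock_knob_grip=82).items():
    for r in landmark_of(c,n)[:1]: print(c,n,np.round(r["position"]),round(r["conf"],2),np.round(atz(c,r["position"],z)))
o=get_obs();print(o["t"],o["eef_pos"],o["contact_force"],o["tool_rot"][:,0])
E
```

```text
wrist turntable [289. 258.] 0.81 [565.  24.]
wrist crock [363. 279.] 0.65 [676.  -2.]
wrist wide_bowl [317. 321.] 0.79 [608. -81.]
wrist ramekin [247. 314.] 0.8 [497. -72.]
wrist turntable_post [252. 213.] 0.95 [537. 127.]
wrist lock_knob_grip [322.  95.] 0.7 [612. 252.]
side turntable [325. 207.] 0.76 [566.   4.]
side crock [353. 197.] 0.88 [669. -14.]
side wide_bowl [369. 279.] 0.75 [ 546. -320.]
side ramekin [315. 226.] 0.83 [493. -69.]
side turntable_post [303. 172.] 0.56 [532. 101.]
side lock_knob_grip [302. 151.] 0.73 [599. 265.]
18.45 [606.94259792 158.96753459 304.16645545] [ 0.94939909 -0.19405173  0.56006152] [-8.62107837e-03  9.99962838e-01  4.76027020e-06]
```

View pics/w6.png

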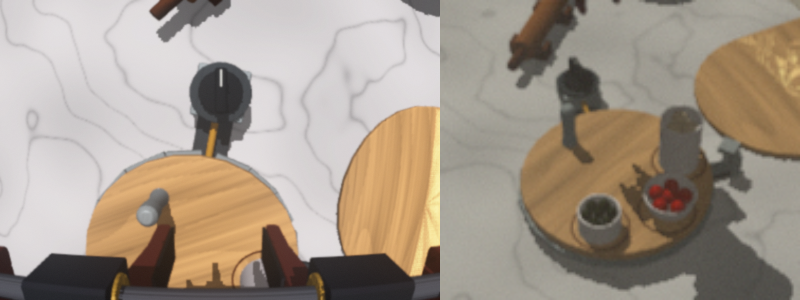

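The white mark on the bar (wrist crop (220,68)–(221,87)) now points along −90° world, about 80° from where it started. The bolt at (210,140) reaches the ring. All three pieces of ware stand upright in their rings.

```bash
python3 -c "
from plant import *
print(close_job())"
```

```text
the job is handed in; nothing more can be done
None
```

The crock stands at the pointer, the turntable is in its stop, and the lock knob is turned home. I handed the job in at about 18.5 s of the 46 s allowed; no verdict is reported.

- **What I did:** I caged the post loosely between the fingers and pushed the turntable about 75° clockwise. I then let the spring stop pull it in, and gripped the knob bar and turned it clockwise to the end.
- **Crock and turntable:** In the last wrist view the crock is at (676, −2) mm, against an estimated pointer place of (676, −2.5) mm. The turntable angle, checked before locking, was about −59.8° from the carousel, against a stop at −60°.
- **Knob:** The bar's white mark has turned about 80° (about 1.4 rad). The knob went past the 0.6 rad jam point without resisting, and the brass bolt reaches the ring.
- **Ware and bystanders:** All three pieces stand upright in their rings, and contact forces stayed under 10 N wherever I read them. The arm went near none of the bystanders, but I did not measure them again at the end.
- **Disagreements:** The side camera put the crock about 14 mm away from the wrist reading. The last wrist reading of the post was also about 9 mm off the earlier one. I took both as ordinary network error, since the bolt went in.

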